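# Find the full rivet tin by feel

### The arm

A 6-joint arm with a two-finger parallel gripper is mounted at the origin on the work surface. World frame = base frame: x ahead of the robot, y to its left, z up, the work surface at z = 0. Lengths are in m, angles in rad, forces in N, time in s.
With the tool pointing down it reaches from about 0.325 to 0.9 m from the base axis. Payload 6.1 kg.
Tool frame: the origin (TCP) lies midway between the tips of the shut fingers; the grasp point (between the pads) lies 19 mm behind it; y points along the fingers, z is the direction in which the jaws open and shut, and the axes are right-handed (so a half turn about y gives the same grasp; the last joint's range is limited). The gripper opens to 87 mm and grips with 3 to 60 N. Pads are 19 mm wide; open, the fingers measure 117 mm over their backs; the gripper's body (75 mm by 190 mm) begins 51 mm behind the grasp point.
Start: joints at [0.98, 0.22, 1.526, -0, 1.395, -0.126], TCP at [0.28, 0.559, 0.223] pointing down, gripper open.
Joint ranges: [-2.98, 2.98], [-0.91, 2.08], [0.09, 2.57], [-1.24, 4.39], [0.2, 2.65], [-2.68, 2.68]. Speed limits (rad/s): [2.57, 2.57, 3.01, 3.14, 3.14, 3.14].

### API

Orientations are given as a unit quaternion [w, x, y, z].
In Python, from station import robot, grab_frame, job gives the robot as it stands. The module is installed in compiled form; this text tells all that it offers.
- The arm moves only by the shell command python3 -m creep 'ROWS' [FORCE]. ROWS is JSON, one flat list of numbers, 7 for each row, row after row: the shift along the world's x, y, z in m, then the turn, a rotation vector about the world's x, y, z in degrees, then the opening, from 0 (shut) to 1 (fully open). In form: [tx, ty, tz, rx, ry, rz, fingers, tx, ty, tz, rx, ry, rz, fingers, ...]. A call has exactly 10 rows; each row shifts and turns the commanded pose from where the row before left it; what a row does not reach is not made up. A row lasts 1/10 s, in which the tool goes at most 50 mm and 8.59 degrees, less where a joint would pass 70% of its speed; a pose out of reach is approached as far as the arm can. A call with a gripper value outside its range is refused whole. The fingers move at their own pace and stop on an object; FORCE is the grip in N (left out, the last holds). Time passes only in rows, so rows that do not move let the fingers close, or fill a call up. It gives the time, the measured TCP pose, the force and the opening at its end, in the units of the state.
- robot.observe(): the state, without advancing time (a new reading comes with each control period).
- grab_frame(name): name is "scene" or "top" or "wrist"; returns a dict with "pixels" (400x640x3 uint8, red, green, blue), "z_map" (400x640 float32, m along the optical axis (not along the pixel's ray), 0 where there is no reading), "fov_y" (degrees; the focal length in pixels is half the picture's height over the tangent of half this angle, whatever the lens; pixels are square), "cx", "cy" (the principal point, pixels), "rvec" (rotation vector, rad) and "tvec" (3), from world to camera coordinates, as OpenCV has them; the wrist camera has in their place "mount" (4x4, takes a point from camera to tool coordinates, whose origin is the TCP and whose axes are the tool frame's). Camera axes: x right, y down, z forward; pixel columns grow to the right and rows downward; lengths in m; the calibration is good to about 2 mm. A picture is of the moment at which its call begins: read the wrist's pose just before it.
- job.sign_off(): hands the job in, once; it reports no verdict.
The state is a dict: "time": time; "joint_pos": joint angles; "joint_vel": joint speeds; "joint_torque": joint torques, N m; "tcp_pos": TCP position; "tcp_rot": TCP orientation; "wrist_force": force on the tool from outside, world axes, zero at the start; "ft_torque": the same for the moment, N m; "width": opening from 0.0 (shut) to 1.0 (fully open).
Only numpy, scipy, OpenCV 4.12 (cv2) and the standard library are available. Lean on these libraries where they do the work, as an engineer would, in place of code of your own. Each camera call takes 0.05 s, during which the arm holds its last target.

### The job

Slide the clear cover of the tin rack fully back, away from you, and leave it open. Of the three look-alike tins in the rack, find the heaviest by lifting them: stand the two lighter ones upright on the green mat, and finish while still holding the heaviest one up in the gripper, upright and still, its underside at least 15 cm above the bench, touching nothing else. Never tip a tin over, and leave everything else on the bench where it is.

Things in the scene. Friction and masses are not known exactly. Their poses are not given: they have to be found in the camera images.
- rack: fixed open rack, left or right on the bench, turned up to 0.2 rad; three tins stand about 100 mm apart in a row along its y (x -25 to -5 mm) on its 6 mm base. Origin on the bench under it; +x to its back. Base x -65 to 205, y -170 to 170 mm; side walls 100 mm high, inner faces y +/-160; front lip 18 mm high at x -65 to -60. No dividers.
- cover (a joint): slide of the rack's clear cover, m: 0 closed (above the tins), 0.14 fully open (stop), along the rack's +x. Stays where left; about 2 N moves it. Plate 130 (x) by 340 by 5 mm, underside 100 mm above the bench, from 55 mm ahead of the handle's middle line to 75 mm behind; when open its front edge is at the rack's x 75 mm.
- cover_handle (a point): middle of the top face of the blue handle on the cover, 145 mm above the bench: an upright bar 14 mm thick along the rack's x, 110 mm long along the rack's y, standing 40 mm above the cover plate; it moves with the cover.
- mat: fixed green mat, on the other side of the bench from the rack, 240 (x) by 280 (y) mm, 6 mm thick, turned up to 0.2 rad; origin at the centre of its underside on the bench, z up. A seam roller lies on the strip along its +x edge (x above 60 mm); the rest is free and holds three tins side by side along y, 90 mm apart.
- tin_a: one of three closed tins that look the same (steel, brown label band, brass disc on the lid): upright cylinder, diameter 58 mm, height 85 mm, rigid; 0.15 to 0.8 kg. One is over 0.55 kg, the other two are under 0.35 kg; neither looks, name nor place tell which. Origin: centre of its underside; z up along its axis.
- tin_b: one of three closed tins that look the same (steel, brown label band, brass disc on the lid): upright cylinder, diameter 58 mm, height 85 mm, rigid; 0.15 to 0.8 kg. One is over 0.55 kg, the other two are under 0.35 kg; neither looks, name nor place tell which. Origin: centre of its underside; z up along its axis.
- tin_c: one of three closed tins that look the same (steel, brown label band, brass disc on the lid): upright cylinder, diameter 58 mm, height 85 mm, rigid; 0.15 to 0.8 kg. One is over 0.55 kg, the other two are under 0.35 kg; neither looks, name nor place tell which. Origin: centre of its underside; z up along its axis.
- seam_roller: leave alone: hand roller, 160 mm long, 26 mm high, lying along the mat's y on its far strip; origin under the middle of its length
- carton: leave alone: brown carton 60 x 120 x 50 mm on the rack's base behind the tins, middle about 150 mm behind the tin row; origin under its centre
- tape_roll: leave alone: flat roll of paper tape, 70 mm across, 30 mm high, at the back of the bench; origin under its centre
- pencil_pot: leave alone: wooden pot 70 mm across, 100 mm high, with pencils up to 170 mm high, at the back of the bench; origin under its centre
- press_block: leave alone: steel block 140 x 90 mm with an orange handle, 104 mm high, at the right side; origin under its centre
- tube: leave alone: upright cardboard tube 80 mm across, 140 mm high, at the left side; origin under its centre
- glue_jar: leave alone: white jar 70 mm across, 90 mm high, at the left side; origin under its centre

How it is judged:
By the outcome, as a careful person would: the job done as asked, in the order asked, and still so for the second after the job is handed in, while the arm keeps its last pose, push and grip.
It also fails if it takes over 72 s, if anything falls off the work surface, if the arm or the gripper's body presses on something with over 40 N, if the wrist force passes 120 N, or if a joint passes its speed limit or range.

## Working session

There is one attempt and no reset: what is moved stays moved. The work goes in short steps, Python scripts to look and compute and a shell command to move; the robot and the scene stay as the last step left them, time stands still between calls to the robot, and variables do not carry over. Pictures are saved under pics/ and viewed, and the job is handed in when it is done.

```bash
ls; mkdir -p pics
python3 - <<'E'
from station import robot, grab_frame, job
import cv2,pickle
s=robot.observe()
for k,v in s.items(): print(k,v)
for n in ("scene","top"):
    f=grab_frame(n); pickle.dump(f,open(f"{n}0.pkl","wb"))
    cv2.imwrite(f"pics/{n}0.png",f["pixels"][:,:,::-1]); print(n,f["fov_y"],f["cx"],f["cy"],f["rvec"],f["tvec"])
E
```

```text
pics
time 0.0
joint_pos [ 9.79837579e-01  2.21216594e-01  1.52759760e+00 -4.75534051e-06
  1.39472356e+00 -1.26104621e-01]
joint_vel [-0.00053914  0.00210868  0.00101789  0.00211912 -0.0015343   0.00103721]
joint_torque [ 4.75958459e-04 -4.94615757e+01 -3.87374783e+01  6.98984507e-02
  5.71176480e-02 -1.18957378e-04]
tcp_pos [0.27984077 0.5581548  0.22145033]
tcp_rot [-0.68744802  0.68873712 -0.16311437  0.16263485]
wrist_force [ 0.66073817 -0.10486148  0.06201549]
ft_torque [ 0.00666238  0.00668555 -0.05411634]
width 1.0021389927501783
scene 57.294342765334065 319.06393065988294 198.79024551449797 [ 1.99054408  1.19344888 -0.58405745] [-0.26430642 -0.26456533  1.75826265]
top 50.05937365019228 322.37772650942 206.23036153061778 [ 2.14883314 -2.21203693  0.09532879] [-0.01544036  0.59025935  1.84819922]
```

View pics/scene0.png

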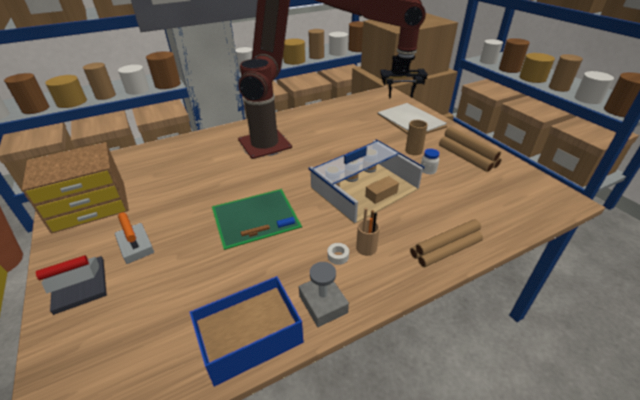

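View pics/top0.png

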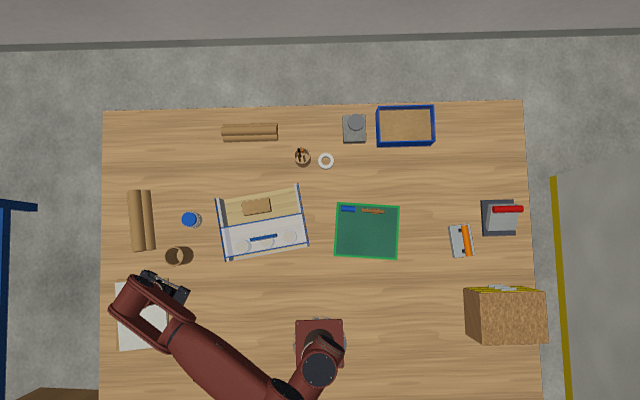

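The rack is on the left (top view about (262,222)), with the blue handle at (263,237). The mat is at (367,231), with the roller along its far edge at row 210. Next I'll zoom in and measure.

```bash
cat > h.py <<'E'
import numpy as np,cv2,pickle
from scipy.spatial.transform import Rotation as R
def cam(f):
    fl=200/np.tan(np.radians(f["fov_y"])/2)
    K=np.array([[fl,0,f["cx"]],[0,fl,f["cy"]],[0,0,1]])
    if "rvec" in f:
        Rm=cv2.Rodrigues(np.array(f["rvec"],float))[0]; t=np.array(f["tvec"],float)
    else: Rm,t=f["Rm"],f["t"]
    return K,Rm,t
def wristpose(f,s):
    q=s["tcp_rot"]; T=np.eye(4); T[:3,:3]=R.from_quat([q[1],q[2],q[3],q[0]]).as_matrix(); T[:3,3]=s["tcp_pos"]
    M=T@np.array(f["mount"]); f["Rm"]=M[:3,:3].T; f["t"]=-M[:3,:3].T@M[:3,3]; return f
def onplane(f,uv,z):
    K,Rm,t=cam(f); uv=np.atleast_2d(np.array(uv,float))
    d=(Rm.T@np.linalg.inv(K)@np.c_[uv,np.ones(len(uv))].T).T; c=-Rm.T@t
    return c+d*((z-c[2])/d[:,2])[:,None]
def proj(f,P):
    K,Rm,t=cam(f); p=(K@(Rm@np.atleast_2d(P).T+t[:,None])).T
    return p[:,:2]/p[:,2:]
def bydepth(f):
    K,Rm,t=cam(f); v,u=np.mgrid[0:400,0:640]; z=f["z_map"]
    d=np.linalg.inv(K)@np.stack([u.ravel(),v.ravel(),np.ones(u.size)])
    return ((Rm.T@(d*z.ravel()-t[:,None])).T).reshape(400,640,3)
E
python3 - <<'E'
from h import *
f=pickle.load(open("top0.pkl","rb"))
hsv=cv2.cvtColor(f["pixels"],cv2.COLOR_RGB2HSV)
P=bydepth(f)
blue=cv2.inRange(hsv,(105,100,40),(130,255,255))
n,l,st,c=cv2.connectedComponentsWithStats(blue)
for i in range(1,n):
    if st[i,4]>15: 
        print("blue",st[i],c[i].round(1),onplane(f,c[i],.145)[0].round(4),np.median(P[l==i],0).round(3))
        if abs(c[i][0]-263)<6 and abs(c[i][1]-238)<6:
            v,u=np.nonzero(l==i); r=cv2.minAreaRect(onplane(f,np.c_[u,v],.145)[:,:2].astype(np.float32)); print(r)
g=cv2.inRange(hsv,(60,80,40),(90,255,255))
n,l,st,c=cv2.connectedComponentsWithStats(g)
i=1+np.argmax(st[1:,4]); v,u=np.nonzero(l==i)
print("mat",st[i],cv2.minAreaRect(onplane(f,np.c_[u,v],.006)[:,:2].astype(np.float32)))
im=cv2.resize(f["pixels"][150:290,160:420],None,fx=3,fy=3,interpolation=cv2.INTER_CUBIC)
cv2.imwrite("pics/topzoom.png",im[:,:,::-1])
E
```

```text
blue [376 105  60  42 750] [405.3 127. ] [ 0.9    -0.3862  0.145 ] [ 0.907 -0.403  0.081]
blue [   0  199   37  201 1763] [  6.  275.5] [0.3363 1.2501 0.145 ] [ 0.353  1.728 -0.5  ]
blue [215 199  11  63  64] [219.8 230. ] [0.4947 0.3883 0.145 ] [0.498 0.397 0.104]
blue [341 205  14   7  78] [347.7 208.3] [ 0.5681 -0.135   0.145 ] [ 0.578 -0.144  0.03 ]
blue [182 212  14  14 162] [188.5 218.8] [0.544  0.5153 0.145 ] [0.547 0.532 0.09 ]
blue [250 234  27   7  73] [262.7 237.1] [0.4606 0.2143 0.145 ] [0.461 0.214 0.147]
((0.46061956882476807, 0.21323752403259277), (0.010900395922362804, 0.10732435435056686), 8.641998291015625)
blue [236 247  42   9  42] [256.5 251.1] [0.4047 0.2403 0.145 ] [0.404 0.246 0.105]
mat [ 334  202   66   58 3192] ((0.4793100655078888, -0.22262510657310486), (0.27813979983329773, 0.2368353009223938), 84.75515747070312)
```

View pics/topzoom.png

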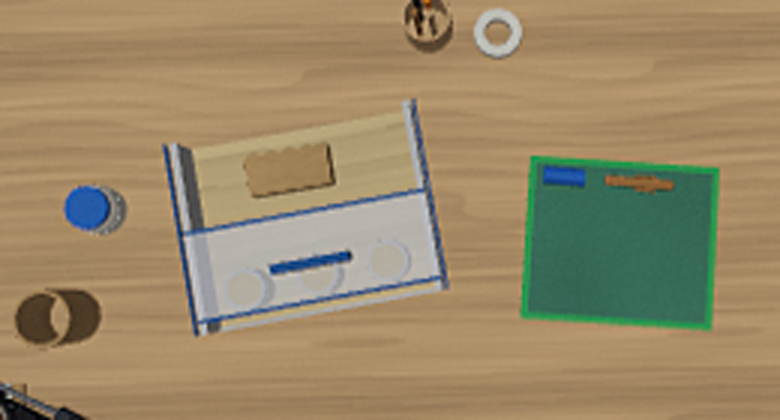

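Run:
```python
from h import *
from station import robot
s=robot.observe(); q=s["tcp_rot"]; M=R.from_quat([q[1],q[2],q[3],q[0]]).as_matrix(); print(M.round(3))
yaw=8.64
jz=np.degrees(np.arctan2(M[1,2],M[0,2])); print("jaw dir deg",jz, "need turn",((yaw-jz+90)%180)-90)
ex=np.array([np.cos(np.radians(yaw)),np.sin(np.radians(yaw))]);ey=np.array([-ex[1],ex[0]])
h=np.array([.4606,.2138]); o=h+.01*ex; print("rack o",o,"ex",ex)
print("prepush",h-.045*ex,"delta",h-.045*ex-s["tcp_pos"][:2])
f=pickle.load(open("top0.pkl","rb"))
# rough tin lid tops via depth at lids
P=bydepth(f); 
for uv in [(242,246),(267,241),(290,237)]: print(P[uv[1],uv[0]].round(3), onplane(f,uv,.091).round(3))
for u in [(0,-.1),(0,0),(0,.1)]: print((o-.015*ex+u[1]*ey).round(3), proj(f,np.r_[o-.015*ex+u[1]*ey,.091]).round(1))
```

```text
[[ 0.894 -0.001  0.448]
 [-0.448 -0.001  0.894]
 [-0.    -1.    -0.002]]
jaw dir deg 63.368270676885054 need turn -54.72827067688505
rack o [0.47048652 0.21530226] ex [0.98865174 0.15022559]
prepush [0.41611067 0.20703985] delta [ 0.13625886 -0.35118831]
[0.427 0.306 0.106] [[0.427 0.309 0.091]]
[0.445 0.202 0.103] [[0.445 0.204 0.091]]
[0.458 0.106 0.106] [[0.459 0.107 0.091]]
[0.471 0.114] [[288.3 234.2]]
[0.456 0.213] [[264.8 238.4]]
[0.441 0.312] [[241.2 242.7]]
```

```bash
python3 -m creep '[0.010,-0.025,0,0,0,-5,0, 0.014,-0.036,0,0,0,-6,0, 0.014,-0.036,0,0,0,-6,0, 0.014,-0.036,0,0,0,-6,0, 0.014,-0.036,0,0,0,-6,0, 0.014,-0.036,0,0,0,-6,0, 0.014,-0.036,0,0,0,-6,0, 0.014,-0.036,0,0,0,-6,0, 0.014,-0.036,0,0,0,-5,0, 0.014,-0.038,-0.02,0,0,-2.7,0]' 20
```

```text
time: 1.1
tcp_pos: [0.4181, 0.2069, 0.2048]
tcp_rot: [0.537, -0.534, 0.461, -0.463]
wrist_force: [0.3, -0.6, -1.0]
width: 0.17
```

```bash
python3 -m creep '[0,0,-0.01,0,0,0,0, 0,0,-0.015,0,0,0,0, 0,0,-0.015,0,0,0,0, 0,0,-0.015,0,0,0,0, 0,0,-0.015,0,0,0,0, 0,0,-0.01,0,0,0,0, 0,0,-0.002,0,0,0,0, 0,0,0,0,0,0,0, 0,0,0,0,0,0,0, 0,0,0,0,0,0,0]'
python3 - <<'E'
from h import *
from station import robot,grab_frame
s=robot.observe(); q=s["tcp_rot"]; M=R.from_quat([q[1],q[2],q[3],q[0]]).as_matrix(); print(M.round(3),s["tcp_pos"],s["wrist_force"],s["width"],s["joint_pos"])
print(np.degrees(np.arctan2(M[1,2],M[0,2])))
f=grab_frame("wrist"); print(f["fov_y"],np.array(f["mount"]).round(3))
cv2.imwrite("pics/w1.png",f["pixels"][:,:,::-1])
f=grab_frame("top"); cv2.imwrite("pics/t1.png",cv2.resize(f["pixels"][150:290,160:420],None,fx=3,fy=3)[:,:,::-1])
E
```

```text
time: 2.1
tcp_pos: [0.4167, 0.2079, 0.1214]
tcp_rot: [0.537, -0.536, 0.46, -0.461]
wrist_force: [0.8, -0.8, 0.2]
width: 0.002
[[ 0.151  0.001  0.989]
 [-0.989  0.     0.151]
 [-0.    -1.     0.001]] [0.41672186 0.20794132 0.12135406] [ 0.80936246 -0.78584401  0.17618796] 0.0021287584782426114 [ 2.93243073e-01 -6.69595632e-02  2.02995071e+00  2.42280511e-05
  1.17716126e+00  1.41831003e-01]
8.674731861706887
60.653604243619604 [[-0.     0.967  0.257 -0.069]
 [-0.001 -0.257  0.967 -0.162]
 [ 1.    -0.     0.001 -0.001]
 [ 0.     0.     0.     1.   ]]
```

View pics/w1.png

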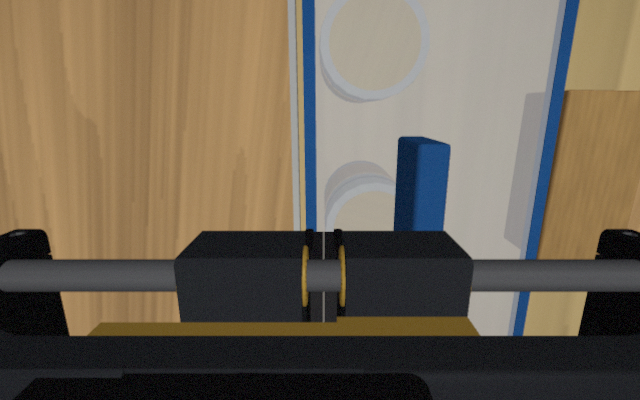

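View pics/t1.png

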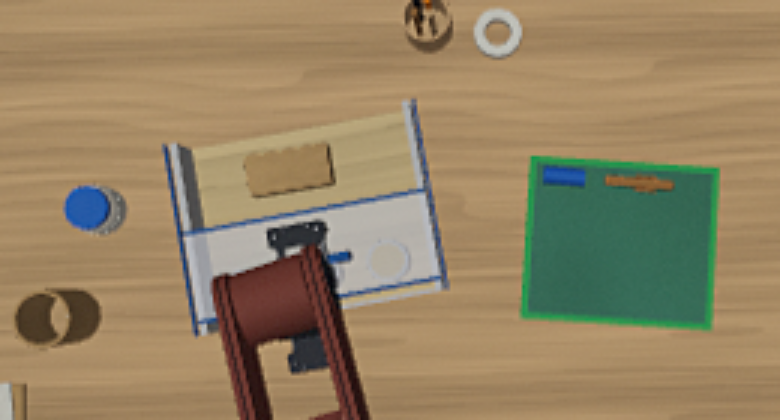

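```bash
python3 -m creep '[0.008,0.0012,0,0,0,0,0, 0.008,0.0012,0,0,0,0,0, 0.006,0.0009,0,0,0,0,0, 0.006,0.0009,0,0,0,0,0, 0.010,0.0015,0,0,0,0,0, 0.015,0.0023,0,0,0,0,0, 0.018,0.0027,0,0,0,0,0, 0.018,0.0027,0,0,0,0,0, 0.018,0.0027,0,0,0,0,0, 0.015,0.0023,0,0,0,0,0]'
```

```text
time: 3.2
tcp_pos: [0.539, 0.2265, 0.1201]
tcp_rot: [-0.536, 0.537, -0.461, 0.46]
wrist_force: [-2.3, 1.1, 1.2]
width: 0.005
```

```bash
python3 -m creep '[0.010,0.0015,0,0,0,0,0, 0.010,0.0015,0,0,0,0,0, 0.006,0.0009,0,0,0,0,0, 0.003,0.0005,0,0,0,0,0, 0.002,0.0003,0,0,0,0,0, 0.002,0.0003,0,0,0,0,0, 0.001,0.0002,0,0,0,0,0, 0.001,0.0002,0,0,0,0,0, 0,0,0,0,0,0,0, 0,0,0,0,0,0,0]'
python3 - <<'E'
from h import *
from station import robot,grab_frame
f=grab_frame("top"); cv2.imwrite("pics/t2.png",cv2.resize(f["pixels"][150:290,160:420],None,fx=3,fy=3)[:,:,::-1])
E
```

```text
time: 4.2
tcp_pos: [0.5686, 0.2307, 0.1201]
tcp_rot: [-0.534, 0.539, -0.463, 0.459]
wrist_force: [-17.2, -3.4, 9.8]
width: 0.006
```

View pics/t2.png

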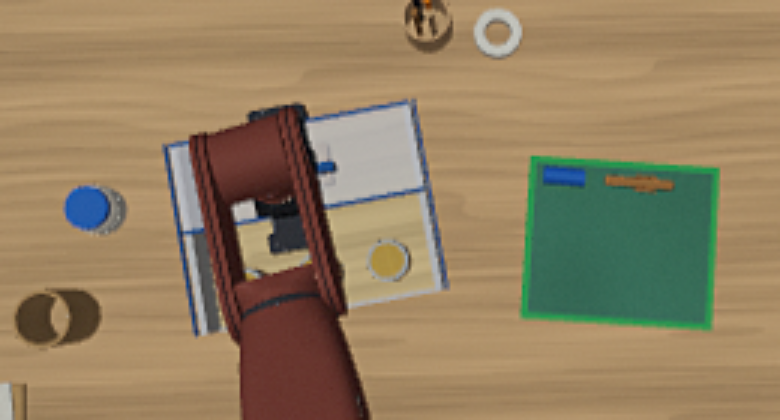

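```bash
python3 -m creep '[-0.008,-0.0012,0,0,0,0,0, -0.020,-0.003,0.01,0,0,0,0, -0.020,-0.003,0.02,0,0,0,0, -0.020,-0.003,0.02,0,0,0,0, -0.020,-0.003,0.02,0,0,0,1, -0.020,-0.008,0.02,0,0,0,1, -0.015,-0.015,0.01,0,0,0,1, -0.01,-0.02,0,0,0,0,1, 0,-0.015,0,0,0,0,1, 0,0,0,0,0,0,1]'
python3 - <<'E'
from h import *
from station import robot,grab_frame
s=robot.observe();print(s["tcp_pos"])
w=wristpose(grab_frame("wrist"),s); pickle.dump(w,open("w3.pkl","wb")); cv2.imwrite("pics/w3.png",w["pixels"][:,:,::-1])
f=grab_frame("top"); pickle.dump(f,open("t3.pkl","wb"));cv2.imwrite("pics/t3.png",cv2.resize(f["pixels"][150:290,160:420],None,fx=3,fy=3)[:,:,::-1])
E
```

```text
time: 5.25
tcp_pos: [0.4404, 0.1591, 0.2211]
tcp_rot: [0.536, -0.536, 0.46, -0.462]
wrist_force: [-0.1, 0.3, 0.4]
width: 0.466
[0.44035696 0.15905457 0.22113563]
```

View pics/w3.png

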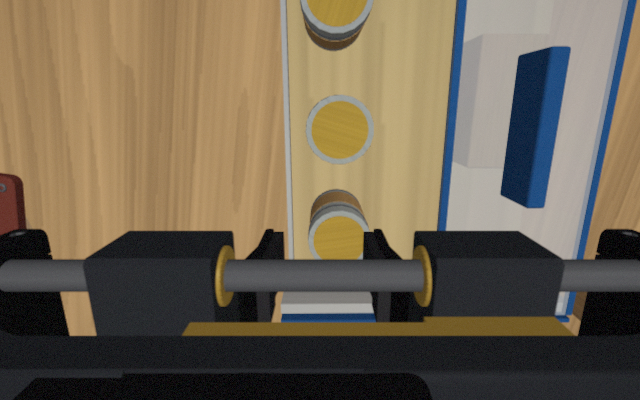

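View pics/t3.png

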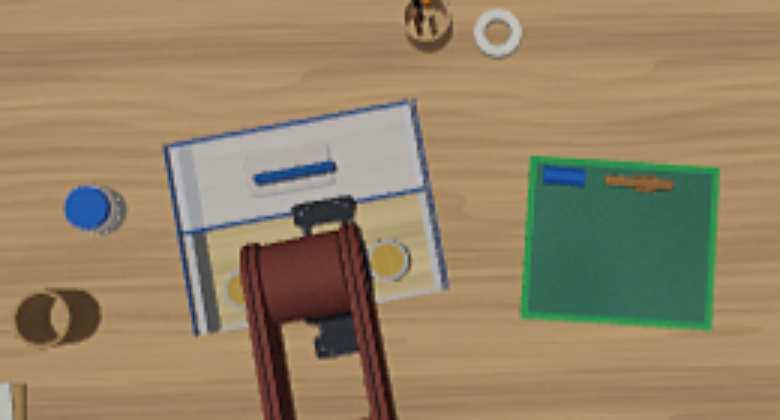

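The cover sits at its stop: in the top view the handle is at (294,174) in the zoom. In the wrist view the lids are at (337,5), (340,130) and (338,237).

Run:
```python
from h import *
o=np.array([.4705,.2153]); y=np.radians(8.64); ex=np.array([np.cos(y),np.sin(y)]); ey=np.array([-ex[1],ex[0]])
for fn in("w3","t3"):
    f=pickle.load(open(fn+".pkl","rb"))
    hsv=cv2.cvtColor(f["pixels"],cv2.COLOR_RGB2HSV)
    m=cv2.inRange(hsv,(18,140,120),(28,255,255))
    if fn=="w3": m[320:]=0
    n,l,st,c=cv2.connectedComponentsWithStats(m)
    for i in range(1,n):
        if st[i,4]<25: continue
        v,u=np.nonzero(l==i); P=onplane(f,np.c_[u,v],.091)[:,:2].astype(np.float32)
        (cx,cy),r=cv2.minEnclosingCircle(P); p=P.mean(0)
        print(fn,st[i],"mean",p,"circ",(round(cx,4),round(cy,4)),round(r,4),"rack",((p-o)@ex).round(4),((p-o)@ey).round(4))
    if fn=="t3":
        b=cv2.inRange(hsv,(105,100,40),(130,255,255)); n,l,st,c=cv2.connectedComponentsWithStats(b)
        for i in range(1,n):
            if 240<c[i][0]<275 and 195<c[i][1]<220 and st[i,4]>15:
                p=onplane(f,c[i],.145)[0,:2]; print("handle",p,"rack",(p-o)@ex,(p-o)@ey)
```

```text
w3 [ 307    0   60   26 1143] mean [0.42935878 0.300317  ] circ (0.4283, 0.3074) 0.0227 rack -0.0279 0.0902
w3 [ 312  102   56   56 2474] mean [0.4462123  0.21134472] circ (0.4463, 0.211) 0.0235 rack -0.0246 -0.0003
w3 [ 314  217   50   42 1777] mean [0.46147576 0.11437921] circ (0.4622, 0.1127) 0.0237 rack -0.0241 -0.0984
w3 [216 248  10  57 258] mean [0.35628068 0.060055  ] circ (0.3587, 0.0605) 0.0294 rack -0.1362 -0.1363
w3 [424 249   8  56 220] mean [0.5512071  0.08782441] circ (0.5483, 0.0883) 0.0289 rack 0.0606 -0.1382
t3 [ 550  175   23  225 1508] mean [ 0.22835813 -1.0130178 ] circ (0.2284, -1.0164) 0.4604 rack -0.4239 -1.178
t3 [284 232  10  10  80] mean [0.46205863 0.11326209] circ (0.4619, 0.1132) 0.0209 rack -0.0237 -0.0996
t3 [236 242   6   9  36] mean [0.42629004 0.32415435] circ (0.4272, 0.3192) 0.018 rack -0.0274 0.1143
t3 [466 286  76   7 214] mean [ 0.21413022 -0.7769624 ] circ (0.2194, -0.7745) 0.156 rack -0.4025 -0.9425
handle [0.58354013 0.23283608] rack 0.11439168569302986 0.00035555324160808325
```

Run:
```python
from h import *
f=pickle.load(open("t3.pkl","rb"))
y=np.radians(8.64); ex=np.array([np.cos(y),np.sin(y)]); ey=np.array([-ex[1],ex[0]])
h=np.array([.5835,.2328])
im=cv2.resize(f["pixels"][170:270,205:325],None,fx=6,fy=6,interpolation=cv2.INTER_CUBIC); cv2.imwrite("pics/t3z.png",im[:,:,::-1])
o2=h-.13*ex
print("o2",o2)
for n,a,b,z in [("rackback-right",.205,-.165,.1),("front right",-.065,-.165,.1),("back left",.205,.165,.1),("front left",-.065,.165,.1)]:
    p=proj(f,np.r_[o2+a*ex+b*ey,z])[0]; print(n,p.round(1),((p-[205,170])*6).round(0))
```

```text
o2 [0.45497527 0.21327067]
rackback-right [294.9 183.6] [539.  81.]
front right [306.1 246.9] [607. 461.]
back left [217.5 197.5] [ 75. 165.]
front left [227.8 261.2] [137. 547.]
```

View pics/t3z.png

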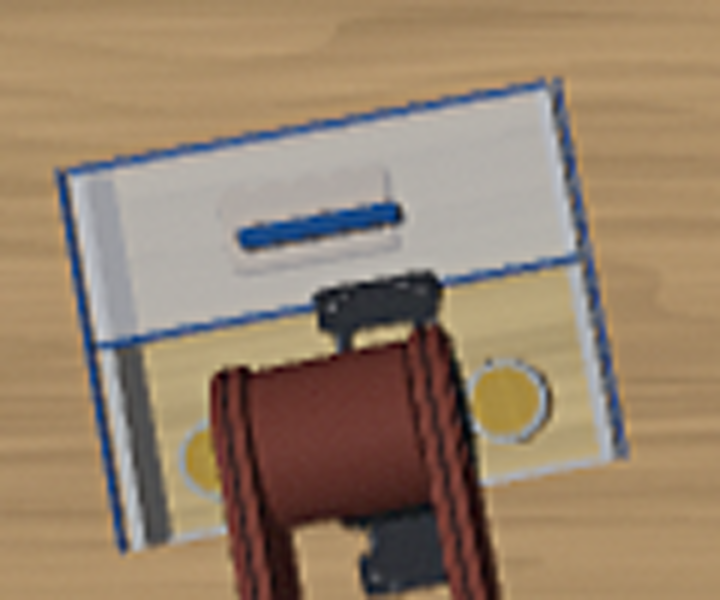

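```bash
python3 -m creep '[0.007,-0.015,0,0,0,0,1, 0.007,-0.015,-0.01,0,0,0,1, 0.007,-0.015,-0.02,0,0,0,1, 0,-0.001,-0.02,0,0,0,1, 0,0,-0.02,0,0,0,1, 0,0,-0.02,0,0,0,1, 0,0,-0.02,0,0,0,1, 0,0,-0.02,0,0,0,1, 0,0,-0.02,0,0,0,1, 0,0,-0.01,0,0,0,1]'
python3 - <<'E'
from h import *
from station import robot,grab_frame
s=robot.observe();print(s["tcp_pos"],s["wrist_force"],s["width"])
w=wristpose(grab_frame("wrist"),s); cv2.imwrite("pics/w4.png",w["pixels"][:,:,::-1])
E
```

```text
time: 6.35
tcp_pos: [0.4601, 0.1148, 0.0586]
tcp_rot: [-0.536, 0.537, -0.461, 0.46]
wrist_force: [0.1, -0.0, 0.6]
width: 0.999
[0.4600896  0.11483459 0.0585527 ] [ 0.12396866 -0.03074859  0.63365493] 0.9990875442026017
```

View pics/w4.png

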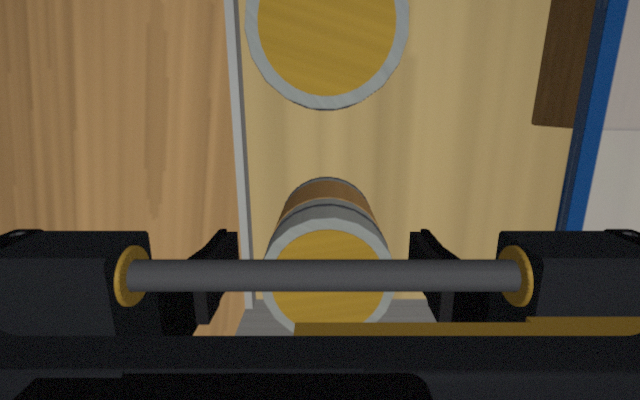

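```bash
python3 -m creep '[0.001,-0.001,-0.005,0,0,0,1, 0,0,-0.004,0,0,0,1, 0,0,0,0,0,0,0.7, 0,0,0,0,0,0,0.6, 0,0,0,0,0,0,0.5, 0,0,0,0,0,0,0.5, 0,0,0,0,0,0,0.5, 0,0,0,0,0,0,0.5, 0,0,0,0,0,0,0.5, 0,0,0,0,0,0,0.5]' 35
```

```text
time: 7.4
tcp_pos: [0.4624, 0.1133, 0.0519]
tcp_rot: [0.536, -0.536, 0.461, -0.461]
wrist_force: [-1.0, 0.6, 4.7]
width: 0.66
```

```bash
python3 -m creep '[0,0,0.004,0,0,0,0.5, 0,0,0.008,0,0,0,0.5, 0,0,0.012,0,0,0,0.5, 0,0,0.012,0,0,0,0.5, 0,0,0.010,0,0,0,0.5, 0,0,0.004,0,0,0,0.5, 0,0,0,0,0,0,0.5, 0,0,0,0,0,0,0.5, 0,0,0,0,0,0,0.5, 0,0,0,0,0,0,0.5]'
python3 - <<'E'
from station import robot,grab_frame
import cv2
for _ in range(3): 
    s=robot.observe();print(s["tcp_pos"],s["wrist_force"],s["width"])
    grab_frame("top")
E
```

```text
time: 8.4
tcp_pos: [0.4617, 0.1133, 0.1009]
tcp_rot: [-0.536, 0.537, -0.461, 0.46]
wrist_force: [-1.0, -0.5, -1.3]
width: 0.655
[0.46166741 0.11325429 0.10093353] [-0.97567252 -0.47402877 -1.26112113] 0.6553349691294955
[0.46174363 0.11324432 0.10100039] [-0.27767118 -0.35506222 -1.98449117] 0.6593439127109791
[0.46180789 0.11326551 0.10109354] [ 0.03990896  0.58951471 -2.09767156] 0.658385499178045
```

```bash
python3 -m creep '[0,0,0.01,0,0,0,0.5, 0,0,0.02,0,0,0,0.5, 0,0,0.025,0,0,0,0.5, 0,-0.01,0.025,0,0,0,0.5, 0,-0.02,0.01,0,0,0,0.5, -0.002,-0.03,0,0,0,0,0.5, -0.002,-0.03,0,0,0,0,0.5, -0.002,-0.03,0,0,0,0,0.5, -0.002,-0.03,0,0,0,0,0.5, -0.002,-0.03,0,0,0,0,0.5]'
python3 -m creep '[-0.002,-0.03,0,0,0,0,0.5, -0.002,-0.03,0,0,0,0,0.5, -0.002,-0.03,0,0,0,0,0.5, -0.002,-0.03,0,0,0,0,0.5, 0,-0.028,0,0,0,0,0.5, 0,-0.025,-0.005,0,0,0,0.5, 0,-0.018,-0.015,0,0,0,0.5, 0,-0.01,-0.02,0,0,0,0.5, 0,-0.002,-0.02,0,0,0,0.5, 0,0,-0.02,0,0,0,0.5]'
python3 - <<'E'
from station import robot,grab_frame
import cv2
s=robot.observe();print(s["tcp_pos"],s["wrist_force"],s["width"])
f=grab_frame("wrist"); cv2.imwrite("pics/w5.png",f["pixels"][:,:,::-1])
f=grab_frame("scene"); cv2.imwrite("pics/s5.png",cv2.resize(f["pixels"][80:280,160:480],None,fx=2.5,fy=2.5)[:,:,::-1])
E
```

```text
time: 9.55
tcp_pos: [0.4521, -0.0679, 0.1925]
tcp_rot: [0.537, -0.536, 0.46, -0.461]
wrist_force: [-0.3, 0.8, -2.1]
width: 0.661
time: 10.55
tcp_pos: [0.4443, -0.2706, 0.1116]
tcp_rot: [-0.536, 0.536, -0.461, 0.461]
wrist_force: [1.3, -0.1, -1.7]
width: 0.661
[ 0.44430312 -0.27058837  0.11162102] [ 1.34376178 -0.08136567 -1.68362608] 0.661182127727211
```

View pics/w5.png

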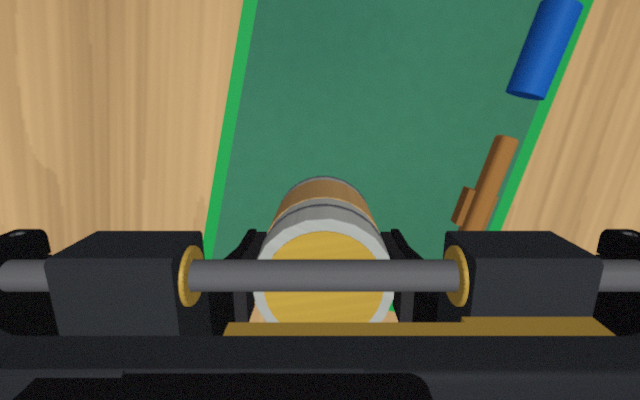

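View pics/s5.png

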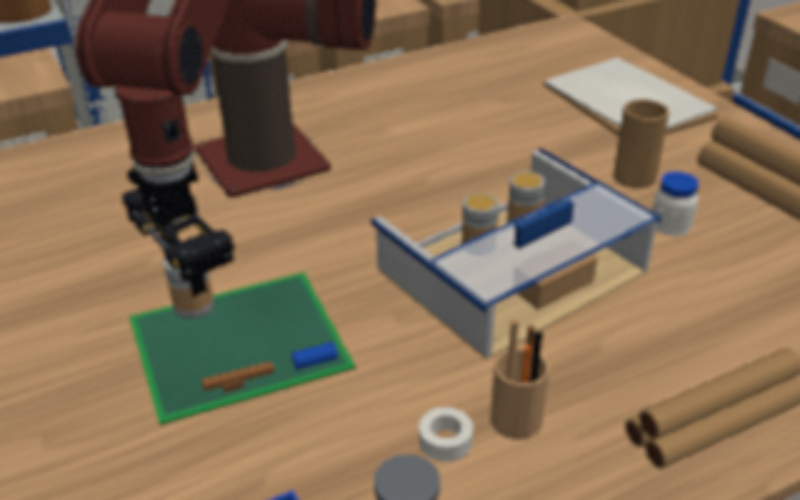

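```bash
python3 -m creep '[0,0,-0.012,0,0,0,0.5, 0,0,-0.015,0,0,0,0.5, 0,0,-0.012,0,0,0,0.5, 0,0,-0.008,0,0,0,0.5, 0,0,-0.005,0,0,0,0.5, 0,0,-0.003,0,0,0,0.5, 0,0,-0.001,0,0,0,0.5, 0,0,-0.001,0,0,0,0.5, 0,0,0,0,0,0,0.5, 0,0,0,0,0,0,0.5]'
```

```text
time: 11.65
tcp_pos: [0.4444, -0.2699, 0.0549]
tcp_rot: [-0.536, 0.536, -0.461, 0.461]
wrist_force: [0.4, 0.4, -1.2]
width: 0.659
```

```bash
python3 -m creep '[0,0,-0.001,0,0,0,0.5, 0,0,-0.001,0,0,0,0.5, 0,0,-0.001,0,0,0,0.5, 0,0,-0.001,0,0,0,0.5, 0,0,0,0,0,0,0.5, 0,0,0,0,0,0,0.5, 0,0,0,0,0,0,0.5, 0,0,0,0,0,0,0.5, 0,0,0,0,0,0,0.5, 0,0,0,0,0,0,0.5]'
```

```text
time: 12.65
tcp_pos: [0.4442, -0.2698, 0.0519]
tcp_rot: [-0.536, 0.536, -0.461, 0.461]
wrist_force: [-4.8, 3.2, 9.8]
width: 0.657
```

```bash
python3 -m creep '[0,0,0,0,0,0,0.7, 0,0,0,0,0,0,0.8, 0,0,0,0,0,0,1, 0,0,0,0,0,0,1, 0,0,0,0,0,0,1, 0,0,0,0,0,0,1, 0,0,0.01,0,0,0,1, 0,0,0.02,0,0,0,1, 0,0,0.03,0,0,0,1, 0,0,0.03,0,0,0,1]'
python3 - <<'E'
from station import robot,grab_frame
import cv2
s=robot.observe();print(s["tcp_pos"],s["wrist_force"],s["width"])
f=grab_frame("wrist"); cv2.imwrite("pics/w6.png",f["pixels"][:,:,::-1])
E
```

```text
time: 13.65
tcp_pos: [0.4439, -0.2695, 0.1419]
tcp_rot: [0.536, -0.536, 0.461, -0.461]
wrist_force: [0.3, 0.2, -0.5]
width: 0.999
[ 0.44389975 -0.26948785  0.14188385] [ 0.31357803  0.1708693  -0.54468252] 0.9989873465954233
```

View pics/w6.png

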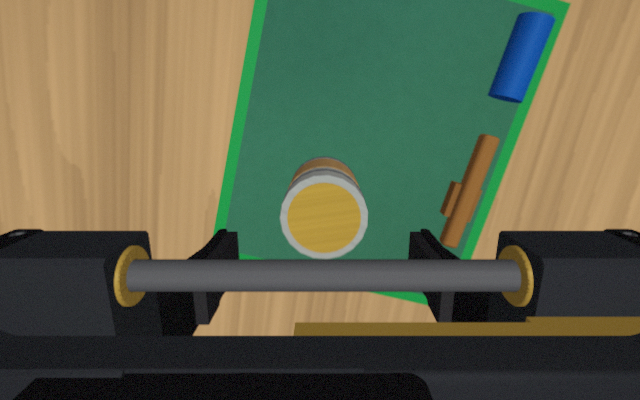

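```bash
python3 -m creep '[0,0.01,0.02,0,0,0,1, 0,0.025,0.02,0,0,0,1, 0,0.04,0.02,0,0,0,1, 0,0.045,0.005,0,0,0,1, 0,0.045,0,0,0,0,1, 0,0.045,0,0,0,0,1, 0,0.045,0,0,0,0,1, 0,0.045,0,0,0,0,1, 0,0.045,0,0,0,0,1, 0,0.045,0,0,0,0,1]'
python3 -m creep '[0.001,0.04,0,0,0,0,1, 0.001,0.03,0,0,0,0,1, 0,0.015,-0.005,0,0,0,1, 0,0.005,-0.015,0,0,0,1, 0,0,-0.02,0,0,0,1, 0,0,-0.025,0,0,0,1, 0,0,-0.025,0,0,0,1, 0,0,-0.02,0,0,0,1, 0,0,-0.02,0,0,0,1, 0,0,-0.01,0,0,0,1]'
python3 - <<'E'
from station import robot,grab_frame
import cv2
s=robot.observe();print(s["tcp_pos"],s["wrist_force"],s["width"])
f=grab_frame("wrist"); cv2.imwrite("pics/w7.png",f["pixels"][:,:,::-1])
E
```

```text
time: 14.7
tcp_pos: [0.444, 0.1221, 0.2065]
tcp_rot: [0.537, -0.536, 0.46, -0.461]
wrist_force: [0.8, -0.1, -0.4]
width: 0.998
time: 15.7
tcp_pos: [0.4452, 0.21, 0.0642]
tcp_rot: [-0.536, 0.537, -0.461, 0.46]
wrist_force: [0.1, 0.2, 0.6]
width: 0.996
[0.44518919 0.21001423 0.06424483] [0.14490551 0.17306163 0.56635497] 0.9963054218064595
```

View pics/w7.png

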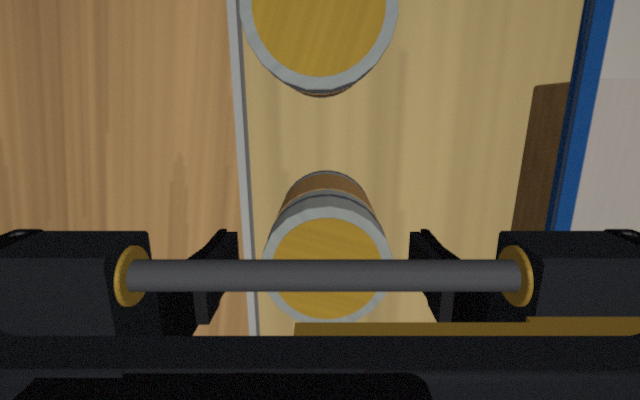

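```bash
python3 -m creep '[0.001,0.001,-0.006,0,0,0,1, 0,0,-0.004,0,0,0,1, 0,0,-0.001,0,0,0,1, 0,0,0,0,0,0,0.7, 0,0,0,0,0,0,0.6, 0,0,0,0,0,0,0.5, 0,0,0,0,0,0,0.5, 0,0,0,0,0,0,0.5, 0,0,0,0,0,0,0.5, 0,0,0,0,0,0,0.5]' 35
python3 -m creep '[0,0,0,0,0,0,0.5, 0,0,0,0,0,0,0.5, 0,0,0.004,0,0,0,0.5, 0,0,0.008,0,0,0,0.5, 0,0,0.012,0,0,0,0.5, 0,0,0.012,0,0,0,0.5, 0,0,0.010,0,0,0,0.5, 0,0,0.004,0,0,0,0.5, 0,0,0,0,0,0,0.5, 0,0,0,0,0,0,0.5]'
python3 - <<'E'
from station import robot,grab_frame
import cv2
for _ in range(4): 
    s=robot.observe();print(s["tcp_pos"],s["wrist_force"],s["width"])
    f=grab_frame("wrist")
cv2.imwrite("pics/w8.png",f["pixels"][:,:,::-1])
E
```

```text
time: 16.75
tcp_pos: [0.447, 0.2113, 0.0547]
tcp_rot: [-0.536, 0.537, -0.461, 0.461]
wrist_force: [-2.7, -0.5, 3.5]
width: 0.658
time: 17.75
tcp_pos: [0.447, 0.2112, 0.1044]
tcp_rot: [-0.536, 0.536, -0.461, 0.461]
wrist_force: [0.1, 0.9, -7.3]
width: 0.66
[0.44695031 0.21119967 0.10439386] [ 0.09763801  0.87082225 -7.25378058] 0.6600917595273023
[0.44670222 0.21113554 0.1040604 ] [-0.84016529 -0.67185038 -7.29847054] 0.6554653225165065
[0.44660443 0.21113137 0.10390103] [-0.26821691  0.42694411 -5.91348137] 0.6582467291553644
[0.44660511 0.21112088 0.10386716] [ 0.8505371   0.5054072  -6.86430411] 0.6599533784931884
```

View pics/w8.png

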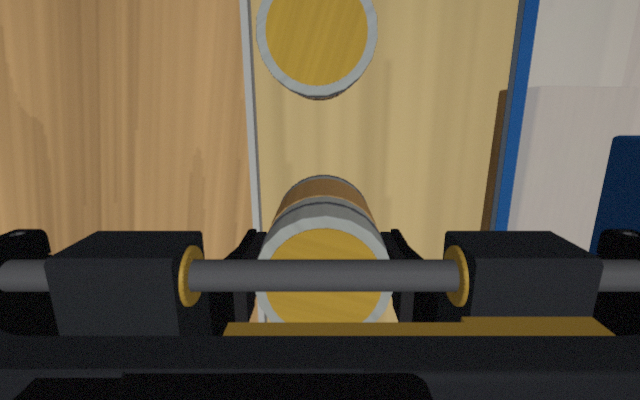

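About 6.8 N (0.7 kg), so this is the heavy one. I'll set it back down in the rack and move the left tin first.

```bash
python3 -m creep '[0,0,-0.008,0,0,0,0.5, 0,0,-0.014,0,0,0,0.5, 0,0,-0.012,0,0,0,0.5, 0,0,-0.006,0,0,0,0.5, 0,0,-0.003,0,0,0,0.5, 0,0,-0.002,0,0,0,0.5, 0,0,-0.001,0,0,0,0.5, 0,0,-0.001,0,0,0,0.5, 0,0,-0.001,0,0,0,0.5, 0,0,-0.001,0,0,0,0.5]'
```

```text
time: 18.95
tcp_pos: [0.4474, 0.2114, 0.0558]
tcp_rot: [0.537, -0.536, 0.461, -0.461]
wrist_force: [0.1, -0.5, -6.9]
width: 0.664
```

```bash
python3 -m creep '[0,0,-0.001,0,0,0,0.5, 0,0,-0.001,0,0,0,0.5, 0,0,0,0,0,0,0.5, 0,0,0,0,0,0,0.5, 0,0,0,0,0,0,0.5, 0,0,0,0,0,0,0.5, 0,0,0,0,0,0,0.5, 0,0,0,0,0,0,0.5, 0,0,0,0,0,0,0.5, 0,0,0,0,0,0,0.5]'
```

```text
time: 19.95
tcp_pos: [0.4474, 0.2114, 0.0547]
tcp_rot: [0.536, -0.536, 0.461, -0.461]
wrist_force: [-5.0, -2.1, 6.2]
width: 0.659
```

```bash
python3 -m creep '[0,0,0,0,0,0,0.7, 0,0,0,0,0,0,0.8, 0,0,0,0,0,0,1, 0,0,0,0,0,0,1, 0,0,0,0,0,0,1, 0,0,0,0,0,0,1, 0,0,0.01,0,0,0,1, 0,0,0.025,0,0,0,1, 0,0.005,0.03,0,0,0,1, 0,0.010,0.03,0,0,0,1]'
python3 - <<'E'
from station import robot,grab_frame
from h import *
s=robot.observe();print(s["tcp_pos"],s["wrist_force"],s["width"])
f=wristpose(grab_frame("wrist"),s); cv2.imwrite("pics/w9.png",f["pixels"][:,:,::-1])
hsv=cv2.cvtColor(f["pixels"],cv2.COLOR_RGB2HSV)
m=cv2.inRange(hsv,(18,140,120),(28,255,255)); m[320:]=0
n,l,st,c=cv2.connectedComponentsWithStats(m)
for i in range(1,n):
    if st[i,4]<200: continue
    v,u=np.nonzero(l==i); P=onplane(f,np.c_[u,v],.091)[:,:2].astype(np.float32)
    print(st[i],P.mean(0),cv2.minEnclosingCircle(P))
E
```

```text
time: 20.95
tcp_pos: [0.447, 0.226, 0.15]
tcp_rot: [-0.536, 0.536, -0.461, 0.461]
wrist_force: [0.2, -0.2, 0.3]
width: 1.002
[0.44697066 0.22595598 0.15003514] [ 0.18474313 -0.23819712  0.31616495] 1.0022829050710367
[ 275   32   78   81 4972] [0.4271992  0.31366098] ((0.4272398352622986, 0.3133193254470825), 0.023805394768714905)
[ 286  201   69   58 3317] [0.4467495  0.21233873] ((0.44693639874458313, 0.21066249907016754), 0.02384423464536667)
[114 252  13  51 225] [0.30905625 0.15580624] ((0.3121352195739746, 0.1564660519361496), 0.020188312977552414)
```

View pics/w9.png

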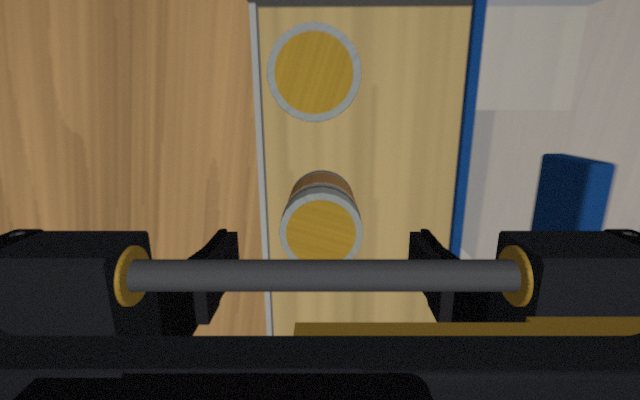

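```bash
python3 -m creep '[-0.003,0.015,0,0,0,0,1, -0.006,0.025,0,0,0,0,1, -0.006,0.025,0,0,0,0,1, -0.004,0.018,0,0,0,0,1, -0.001,0.004,-0.01,0,0,0,1, 0,0,-0.02,0,0,0,1, 0,0,-0.025,0,0,0,1, 0,0,-0.02,0,0,0,1, 0,0,-0.01,0,0,0,1, 0,0,-0.003,0,0,0,1]'
python3 - <<'E'
from station import robot,grab_frame
import cv2
s=robot.observe();print(s["tcp_pos"],s["wrist_force"],s["width"])
f=grab_frame("wrist"); cv2.imwrite("pics/w10.png",f["pixels"][:,:,::-1])
E
```

```text
time: 22.0
tcp_pos: [0.4263, 0.3122, 0.059]
tcp_rot: [-0.535, 0.537, -0.461, 0.461]
wrist_force: [-0.5, -0.9, 1.1]
width: 1.001
[0.42627111 0.31222825 0.05899157] [-0.53612571 -0.91617331  1.10446031] 1.0008357811995032
```

View pics/w10.png

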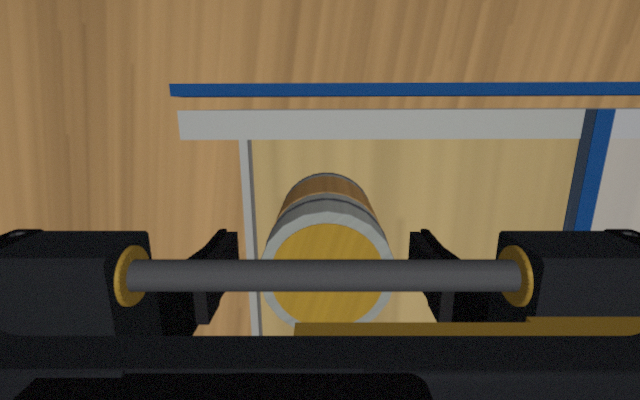

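```bash
python3 -m creep '[0.001,0.001,-0.004,0,0,0,1, 0,0,0,0,0,0,1, 0,0,0,0,0,0,0.7, 0,0,0,0,0,0,0.6, 0,0,0,0,0,0,0.5, 0,0,0,0,0,0,0.5, 0,0,0,0,0,0,0.5, 0,0,0,0,0,0,0.5, 0,0,0,0,0,0,0.5, 0,0,0,0,0,0,0.5]' 35
python3 -m creep '[0,0,0,0,0,0,0.5, 0,0,0,0,0,0,0.5, 0,0,0.004,0,0,0,0.5, 0,0,0.008,0,0,0,0.5, 0,0,0.012,0,0,0,0.5, 0,0,0.012,0,0,0,0.5, 0,0,0.010,0,0,0,0.5, 0,0,0.004,0,0,0,0.5, 0,0,0,0,0,0,0.5, 0,0,0,0,0,0,0.5]'
python3 - <<'E'
from station import robot,grab_frame
for _ in range(3): 
    s=robot.observe();print(s["tcp_pos"],s["wrist_force"],s["width"])
    f=grab_frame("wrist")
E
```

```text
time: 23.05
tcp_pos: [0.4282, 0.3143, 0.0567]
tcp_rot: [0.536, -0.536, 0.461, -0.461]
wrist_force: [-1.6, -0.6, 2.2]
width: 0.663
time: 24.05
tcp_pos: [0.428, 0.3142, 0.1064]
tcp_rot: [-0.536, 0.536, -0.461, 0.461]
wrist_force: [0.0, -0.7, -3.1]
width: 0.656
[0.42798003 0.31421185 0.10641074] [ 0.03069898 -0.66239933 -3.07204525] 0.6563910459882544
[0.42774247 0.31406747 0.10604746] [-0.17070373  0.4552598  -2.6142319 ] 0.6605812778930643
[0.42766418 0.31400983 0.10587117] [-0.92166249  0.24136693 -2.79509787] 0.6580526559180132
```

```bash
python3 -m creep '[0,0,0.01,0,0,0,0.5, 0,0,0.02,0,0,0,0.5, 0,0,0.03,0,0,0,0.5, 0,-0.005,0.025,0,0,0,0.5, 0,-0.015,0.01,0,0,0,0.5, 0.002,-0.025,0,0,0,0,0.5, 0.002,-0.032,0,0,0,0,0.5, 0.002,-0.032,0,0,0,0,0.5, 0.002,-0.032,0,0,0,0,0.5, 0.002,-0.032,0,0,0,0,0.5]'
python3 -m creep '[0.002,-0.032,0,0,0,0,0.5, 0.002,-0.032,0,0,0,0,0.5, 0.002,-0.032,0,0,0,0,0.5, 0.002,-0.032,0,0,0,0,0.5, 0.002,-0.032,0,0,0,0,0.5, 0.002,-0.032,0,0,0,0,0.5, 0.002,-0.032,0,0,0,0,0.5, 0.002,-0.032,0,0,0,0,0.5, 0,-0.03,0,0,0,0,0.5, 0,-0.016,-0.003,0,0,0,0.5]'
python3 -m creep '[0,-0.007,-0.01,0,0,0,0.5, 0,0,-0.02,0,0,0,0.5, 0,0,-0.025,0,0,0,0.5, 0,0,-0.025,0,0,0,0.5, 0,0,-0.02,0,0,0,0.5, 0,0,-0.015,0,0,0,0.5, 0,0,-0.008,0,0,0,0.5, 0,0,-0.004,0,0,0,0.5, 0,0,0,0,0,0,0.5, 0,0,0,0,0,0,0.5]'
python3 - <<'E'
from station import robot,grab_frame
import cv2
s=robot.observe();print(s["tcp_pos"],s["wrist_force"],s["width"])
f=grab_frame("wrist"); cv2.imwrite("pics/w11.png",f["pixels"][:,:,::-1])
E
```

```text
time: 25.2
tcp_pos: [0.4373, 0.1393, 0.2009]
tcp_rot: [-0.536, 0.537, -0.461, 0.461]
wrist_force: [1.0, -0.4, -2.7]
width: 0.66
time: 26.2
tcp_pos: [0.4533, -0.1633, 0.1983]
tcp_rot: [-0.536, 0.536, -0.461, 0.461]
wrist_force: [0.2, 1.1, -2.5]
width: 0.66
time: 27.2
tcp_pos: [0.4546, -0.1678, 0.0722]
tcp_rot: [0.537, -0.536, 0.46, -0.461]
wrist_force: [0.3, -0.8, -2.7]
width: 0.66
[ 0.45464242 -0.16781633  0.07219776] [ 0.28928667 -0.81642322 -2.70712676] 0.6602536035968187
```

View pics/w11.png

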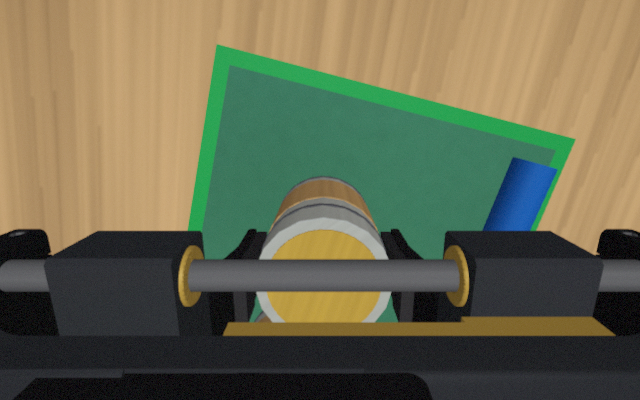

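```bash
python3 -m creep '[0,0,-0.004,0,0,0,0.5, 0,0,-0.004,0,0,0,0.5, 0,0,-0.002,0,0,0,0.5, 0,0,-0.001,0,0,0,0.5, 0,0,-0.001,0,0,0,0.5, 0,0,-0.001,0,0,0,0.5, 0,0,-0.001,0,0,0,0.5, 0,0,-0.001,0,0,0,0.5, 0,0,0,0,0,0,0.5, 0,0,0,0,0,0,0.5]'
```

```text
time: 28.25
tcp_pos: [0.4543, -0.1678, 0.0567]
tcp_rot: [0.536, -0.536, 0.461, -0.461]
wrist_force: [-0.7, -0.2, -1.1]
width: 0.658
```

```bash
python3 -m creep '[0,0,-0.001,0,0,0,0.5, 0,0,-0.0005,0,0,0,0.5, 0,0,0,0,0,0,0.5, 0,0,0,0,0,0,0.5, 0,0,0,0,0,0,0.5, 0,0,0,0,0,0,0.5, 0,0,0,0,0,0,0.5, 0,0,0,0,0,0,0.5, 0,0,0,0,0,0,0.5, 0,0,0,0,0,0,0.5]'
```

```text
time: 29.25
tcp_pos: [0.4543, -0.1679, 0.0566]
tcp_rot: [-0.536, 0.536, -0.461, 0.461]
wrist_force: [-6.4, 1.8, 11.8]
width: 0.659
```

Firm contact, so I'll release and go back for the middle tin.

```bash
python3 -m creep '[0,0,0,0,0,0,0.7, 0,0,0,0,0,0,0.8, 0,0,0,0,0,0,1, 0,0,0,0,0,0,1, 0,0,0,0,0,0,1, 0,0,0,0,0,0,1, 0,0,0.01,0,0,0,1, 0,0,0.02,0,0,0,1, 0,0,0.03,0,0,0,1, 0,0,0.03,0,0,0,1]'
python3 - <<'E'
from station import robot,grab_frame
import cv2
s=robot.observe();print(s["tcp_pos"],s["wrist_force"],s["width"])
f=grab_frame("wrist"); cv2.imwrite("pics/w12.png",f["pixels"][:,:,::-1])
E
```

```text
time: 30.25
tcp_pos: [0.4538, -0.1675, 0.1464]
tcp_rot: [-0.536, 0.536, -0.461, 0.461]
wrist_force: [0.5, -0.8, 0.0]
width: 1.002
[ 0.45384761 -0.16754036  0.14637489] [ 0.46028087 -0.76923662  0.00180109] 1.0022503946745933
```

View pics/w12.png

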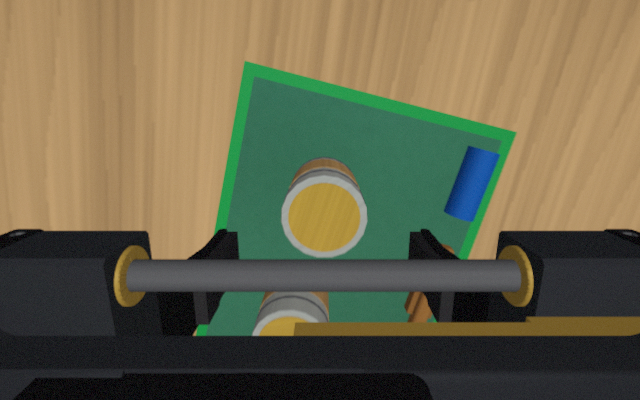

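```bash
python3 -m creep '[0,0.01,0.02,0,0,0,1, 0,0.025,0.02,0,0,0,1, -0.001,0.04,0.015,0,0,0,1, -0.001,0.042,0,0,0,0,1, -0.001,0.042,0,0,0,0,1, -0.001,0.042,0,0,0,0,1, -0.001,0.042,0,0,0,0,1, -0.001,0.042,0,0,0,0,1, -0.001,0.04,0,0,0,0,1, 0,0.03,0,0,0,0,1]'
python3 -m creep '[0,0.017,0,0,0,0,1, 0,0.006,-0.015,0,0,0,1, 0,0.001,-0.02,0,0,0,1, 0,0,-0.025,0,0,0,1, 0,0,-0.025,0,0,0,1, 0,0,-0.02,0,0,0,1, 0,0,-0.02,0,0,0,1, 0,0,-0.01,0,0,0,1, 0,0,-0.006,0,0,0,1, 0,0,0,0,0,0,1]'
python3 - <<'E'
from station import robot,grab_frame
import cv2
s=robot.observe();print(s["tcp_pos"],s["wrist_force"],s["width"])
f=grab_frame("wrist"); cv2.imwrite("pics/w13.png",f["pixels"][:,:,::-1])
E
```

```text
time: 31.3
tcp_pos: [0.4468, 0.1897, 0.2009]
tcp_rot: [0.537, -0.536, 0.46, -0.461]
wrist_force: [0.5, -0.2, 0.0]
width: 1.001
time: 32.3
tcp_pos: [0.447, 0.2113, 0.0589]
tcp_rot: [-0.536, 0.537, -0.461, 0.461]
wrist_force: [-0.2, 0.4, 0.5]
width: 0.998
[0.44700644 0.21126488 0.05891689] [-0.16835883  0.43407238  0.46786178] 0.9980096740637256
```

View pics/w13.png

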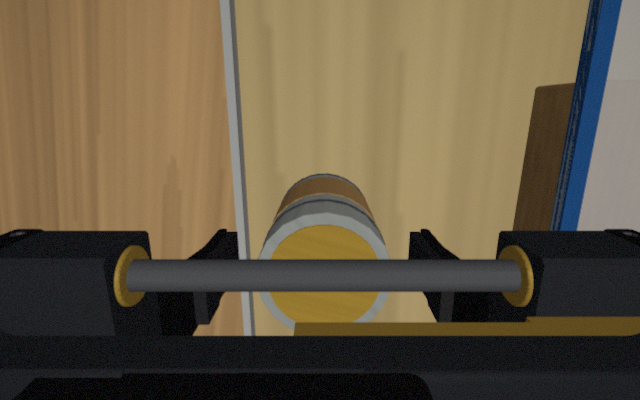

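```bash
python3 -m creep '[0,0,-0.004,0,0,0,1, 0,0,0,0,0,0,1, 0,0,0,0,0,0,0.7, 0,0,0,0,0,0,0.6, 0,0,0,0,0,0,0.5, 0,0,0,0,0,0,0.5, 0,0,0,0,0,0,0.5, 0,0,0,0,0,0,0.5, 0,0,0,0,0,0,0.5, 0,0,0,0,0,0,0.5]' 45
python3 -m creep '[0,0,0,0,0,0,0.5, 0,0,0,0,0,0,0.5, 0,0,0.004,0,0,0,0.5, 0,0,0.008,0,0,0,0.5, 0,0,0.015,0,0,0,0.5, 0,0,0.020,0,0,0,0.5, 0,0,0.025,0,0,0,0.5, 0,0,0.03,0,0,0,0.5, 0,0,0.03,0,0,0,0.5, 0,0,0.03,0,0,0,0.5]'
python3 -m creep '[0,0,0.025,0,0,0,0.5, 0,0,0.02,0,0,0,0.5, 0,0,0.01,0,0,0,0.5, 0,0,0.003,0,0,0,0.5, 0,0,0,0,0,0,0.5, 0,0,0,0,0,0,0.5, 0,0,0,0,0,0,0.5, 0,0,0,0,0,0,0.5, 0,0,0,0,0,0,0.5, 0,0,0,0,0,0,0.5]'
python3 - <<'E'
from station import robot,grab_frame
from h import *
s=robot.observe();print(s["tcp_pos"],s["wrist_force"],s["width"],np.abs(s["joint_vel"]).max())
f=grab_frame("wrist"); cv2.imwrite("pics/w14.png",f["pixels"][:,:,::-1])
f=grab_frame("scene"); cv2.imwrite("pics/s14.png",cv2.resize(f["pixels"][80:280,160:480],None,fx=2.5,fy=2.5)[:,:,::-1])
f=grab_frame("top"); cv2.imwrite("pics/t14.png",cv2.resize(f["pixels"][110:290,160:420],None,fx=3,fy=3)[:,:,::-1])
print(robot.observe()["wrist_force"],robot.observe()["tcp_pos"])
E
```

```text
time: 33.35
tcp_pos: [0.4473, 0.2113, 0.0551]
tcp_rot: [0.536, -0.536, 0.461, -0.461]
wrist_force: [1.2, 0.9, -0.1]
width: 0.658
time: 34.35
tcp_pos: [0.4461, 0.211, 0.2177]
tcp_rot: [-0.536, 0.537, -0.461, 0.46]
wrist_force: [0.4, -0.2, -7.2]
width: 0.661
time: 35.35
tcp_pos: [0.4471, 0.2112, 0.2748]
tcp_rot: [-0.536, 0.536, -0.461, 0.461]
wrist_force: [0.2, -0.0, -5.9]
width: 0.659
[0.44707302 0.21124661 0.27478479] [ 0.21346108 -0.02074507 -5.94071785] 0.658638939274293 0.0020405520426768253
[ 0.07033924 -0.72383234 -7.12034716] [0.44715357 0.21126147 0.27501974]
```

View pics/w14.png

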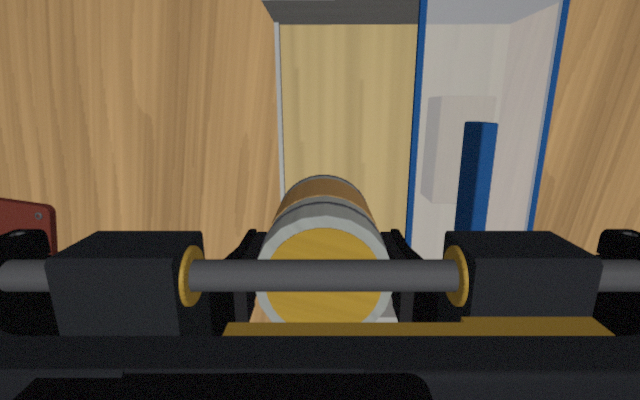

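View pics/s14.png

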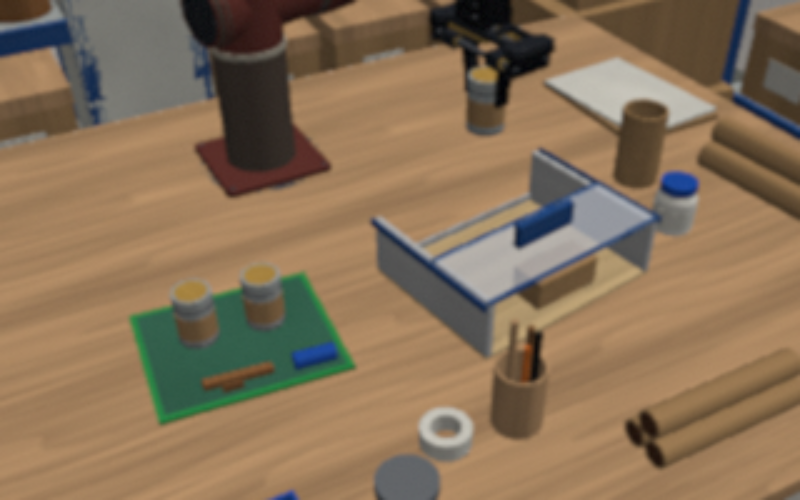

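View pics/t14.png

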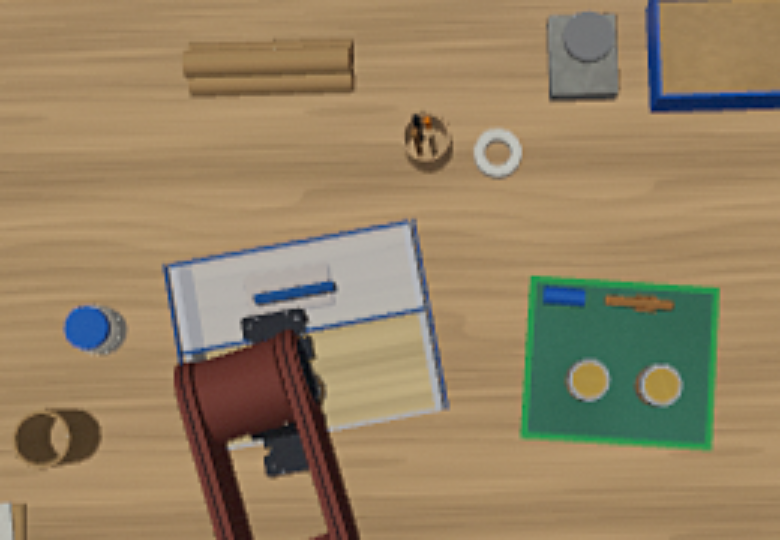

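The final views show both light tins upright on the mat at zoom (588,380) and (660,385). The cover is open, the other objects haven't moved, and the heavy tin is held clear of everything.

```bash
python3 -c "
from station import job
print(job.sign_off())"
```

```text
the job is handed in; nothing more can be done
None
```

The job is done and handed in at about 35.5 s, well under the 72 s limit. It reports no verdict.

- **Cover:** I pushed it back by its handle until the stop resisted with about 17 N. In the top view its back edge then lined up with the rear end of the rack. It moved only about 124 mm, not 140 mm. It seems to have started about 15 mm open, since the rack's corner positions match a fully open cover to within about 5 mm.
- **Weighing:** The wrist force sensor gave about 2 N (0.2 kg) for the right tin, 2.8 N (0.29 kg) for the left and 6–7 N (0.7 kg) for the middle. Readings were noisy by about 0.7 N, well below the gap between light and heavy. I set the middle tin back in the rack while I moved the left one.
- **Placing:** The right and left tins stand upright on the free part of the mat, about 100 mm apart. Each was released only after the force showed it was standing on the mat.
- **Final hold:** The middle tin is upright and still in the gripper, held with 45 N. Its underside is about 0.22 m above the bench and it touches nothing else. The last pictures show the other objects unmoved and the cover still open.

No check failed. The cover's travel was the only number that disagreed with the description.

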